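# Clamp a metal box in the wedge vise

## Task

Set the grey metal box flat and lengthwise in the little bench vise, between its end stop and its sliding bar, so that it is ready for drilling. Then slide the thumb wedge in along its ramp until it jams the bar fast and the box is held firmly; stop there and let go, since a push of 15 to 20 N on the wedge is right and forcing it would dent the box. Leave the tin and the tape roll where they lie.

Things in the scene. Friction and masses are not known exactly. Their poses are not given: they have to be found in the camera images.
- metal_box: loose plain grey die-cast metal box, closed, 66 (x) x 112 (y) x 30 (z) mm, 0.2 to 0.35 kg; origin at the centre of its underside, z up. Grasp it across the 66 mm. It starts on the blue 3 mm desk mat left of the vise
- vise: low aluminium bench vise fixed to the desk; origin at desk level under the middle of its bed, x roughly away from the robot. Base plate x -85 to 70, y -126 to 98 mm, 12 mm thick; bed (dark pad) top at z = 14 mm. The box lies along y between the bar (-y side) and the end stop (+y side; 36 mm high, its face screwed fast somewhere at y = 58.5 to 68.5 mm); -x and +x sides are open
- bar_face (a point): centre of the flat face of the sliding bar that looks at the end stop, 25 mm above the desk. The bar is a steel block 70 mm wide in x, top at z = 36 mm at this face and 30 mm behind it; fully back, the face is at y = -61.5 mm in the vise's frame, and a weak spring (1 to 1.5 N) holds it back
- bar (a joint): travel of the sliding bar towards the end stop along the vise's +y, 0 (fully back) to 0.024 m; only the wedge drives it
- wedge (a joint): travel of the thumb wedge along the vise's +x, 0 (fully out) to 0.078 m; starts at 0 to 0.007. It runs between the bar and a fence 30 mm high at y = -125 mm. After 0.008 of idle travel its ramp meets the bar and moves it 0.35 m per m; own friction 1.5 N. With the box in place it jams somewhere between 0.030 and 0.068, feels a few mm springy, and stays by friction when let go
- tab (a point): middle of the top edge of the thumb tab, an upright dark steel plate at the near (-x) end of the wedge: 10 mm thick in the vise's x, 24 mm wide in y, top 60 mm and foot 30 mm above the desk (wedge and bar around it are 30 to 36 mm high). At wedge travel 0 it is at x = -70, y = -97 mm in the vise's frame. Pinch it from above across its 10 mm, or push its -x face
- flux_tin: bystander: round flux tin, 55 mm across, 20 mm high, origin at the centre of its underside
- tape_roll: bystander: black tape roll lying flat, 62 mm across, 19 mm high, origin at the centre of its underside

How it is judged:
By the outcome, as a careful person would: the job done as asked, in the order asked, and still so for the second after the job is handed in, with the robot touching nothing.
It also fails if it takes over 51 s, if anything falls off the work surface, if the arm or the gripper's body presses on something with over 40 N, if the wrist force passes 120 N, or if a joint passes its speed limit or range.

## Robot

A 6-joint arm with a two-finger parallel gripper is mounted at the origin on a cart in front of the work surface, level with it; the furniture and walls round the work are solid. World frame = base frame: x ahead of the robot, y to its left, z up, the work surface at z = 0. Lengths are in m, angles in degrees, forces in N, time in s.
With the tool pointing down it reaches from about 0.25 to 0.725 m from the base axis. Payload 9.7 kg.
Tool frame: the origin (TCP) lies on the centre line of the jaws, within the pads' length; the fingertips stand 19 mm ahead of it and the grasp point (between the pads) is the TCP (bot.tcp_to_tips is the z of the fingertips in the tool frame, in m); z points along the fingers, y is the line along which they close (so a half turn about z gives the same grasp; the last joint's range is limited). The gripper opens to 85 mm and grips with 20 to 120 N. Pads are 22 mm wide; open, the fingers measure 114 mm over their backs; the gripper's body (76 mm by 85 mm) begins 54 mm behind the grasp point. The pads swing forward as they close: fully open they stand 13 mm farther back than shut.
Start: joints at [66.52, 4.979, 10.078, 95.1, 0, 90], TCP at [0.219, 0.504, 0.25] pointing down, gripper open.
Joint ranges: [-179.16, 179.16], [-48.56, 103.87], [-65.8, 70.77], [-126.05, 130.52], [-82.76, 87.17], [-180, 180]. Speed limits (degrees/s): [127.2, 127.2, 147.25, 180, 180, 180].

## Interface

Orientations are given as [roll, pitch, yaw] about the fixed x, y, z axes, in that order (R = Rz(yaw) Ry(pitch) Rx(roll)).
In Python, from workcell import bot gives the robot as it stands. The module is installed in compiled form; this text tells all that it offers.
- The arm moves only by the tool play_rows, never from a script. Its argument "increments" is a list of rows, each an object with "slide": the shift along the tool's x, y, z in mm, a list of three; "angular": the turn, a rotation vector about the tool's x, y, z in degrees, a list of three; "claw": the opening, from -1 (shut) to 1 (fully open). In form: [{"slide": [x, y, z], "angular": [rx, ry, rz], "claw": claw}, ...]. A call has 1 to 8 rows; each row shifts and turns the commanded pose from where the row before left it, along the tool's axes as they then stand; what a row does not reach is not made up. A row lasts 1/10 s, in which the tool goes at most 50 mm and 8.59 degrees, less where a joint would pass 70% of its speed; a pose out of reach is approached as far as the arm can. A call is refused whole if a number of a shift passes 50 or a number of a turn 8.59, either way. A call with a gripper value outside its range is refused whole. The fingers move at their own pace and stop on an object; "squeeze" is the grip in N (left out, the last holds). Time passes only in rows, so rows that do not move let the fingers close. It gives the time, the measured TCP pose, the force, the opening and the grip force at its end, in the units of the state.
- bot.get_obs(): the state, without advancing time (a new reading comes with each control period).
- bot.camera(name): name is "side" or "top"; returns the picture (420x560x3 uint8, red, green, blue); there is no depth.
- bot.camera_info(name): a dict with "fovy" (degrees; the focal length in pixels is half the picture's height over the tangent of half this angle, whatever the lens; pixels are square), "cx", "cy" (the principal point, pixels), "k1" (the pictures are not rectified: a ray, as slopes to the right and down, at radius r is drawn at 1 + k1 r^2 times it, then the intrinsics apply), "R" (3x3) and "t" (3): a world point X has camera coordinates R X + t. Camera axes: x right, y down, z forward; pixel columns grow to the right and rows downward; lengths in m; the calibration is good to about 2 mm. A picture is of the moment at which its call begins. camera_info takes no time and is no camera call.
- bot.job_done(): hands the job in; it is judged then, once.
The state is a dict: "time": time; "q": joint angles; "qd": joint speeds; "joint_efforts": joint torques, N m; "ee_pos": TCP position; "tcp_rot": TCP orientation; "wrist_force": force on the tool from outside, world axes, zero at the start; "torque": the same for the moment, N m; "opening": finger opening in m; "grasp_force": force on a finger pad.
Only numpy, scipy, OpenCV 4.12 (cv2) and the standard library are available. Lean on these libraries where they do the work, as an engineer would, in place of code of your own. Each camera call takes 0.05 s, during which the arm holds its last target. There are 200 camera calls.

## Working session

There is one attempt and no reset: what is moved stays moved. The work goes in short steps, Python scripts to look and compute and a tool call to move; the robot and the scene stay as the last step left them, time stands still between calls to the robot, and variables do not carry over. Pictures are saved under pics/ and viewed, at most 10 in all, crops included, and the job is handed in when it is done.

Besides the shell and the picture viewer there is one more tool, called after "Call:" as name([rows], argument=value, ...), one row to a line, values as JSON. play_rows: Moves the arm, as the interface text tells. Its arguments: {"type":"object","properties":{"increments":{"type":"array"},"squeeze":{"type":"number"}},"required":["increments"]}

```bash
mkdir -p pics; python3 - <<'E'
from workcell import bot
import cv2
for n in("top","side"):
    cv2.imwrite(f"pics/{n}0.png",bot.camera(n)[:,:,::-1]); print(n,bot.camera_info(n))
o=bot.get_obs(); print({k:o[k] for k in("time","ee_pos","tcp_rot","wrist_force","opening")},bot.tcp_to_tips)
E
```

```text
top {'fovy': 53.861863566509776, 'cx': 278.8366683216123, 'cy': 210.7771189302542, 'k1': -0.11972930101782461, 'R': array([[ 2.53564894e-02, -9.99669162e-01,  4.31456305e-03],
       [-9.85022166e-01, -2.57208405e-02, -1.70498597e-01],
       [ 1.70553164e-01,  7.33056330e-05, -9.85348473e-01]]), 't': array([0.14589914, 0.56858662, 0.81747187])}
side {'fovy': 46.46953812559533, 'cx': 265.49252242235656, 'cy': 205.81835948941463, 'k1': -0.09995477891557968, 'R': array([[-0.99789191, -0.0648793 ,  0.00155599],
       [-0.05893217,  0.89585832, -0.44041443],
       [ 0.02717983, -0.43957769, -0.89779324]]), 't': array([ 0.56936526, -0.07296962,  1.27916655])}
{'time': 0.1, 'ee_pos': array([0.21903641, 0.50429936, 0.24964493]), 'tcp_rot': array([-1.79930375e+02, -3.04780528e-03,  1.56518362e+02]), 'wrist_force': array([-0.50095854, -0.28531033,  0.92842051]), 'opening': 0.08525426238160352} 0.019
```

View pics/top0.png

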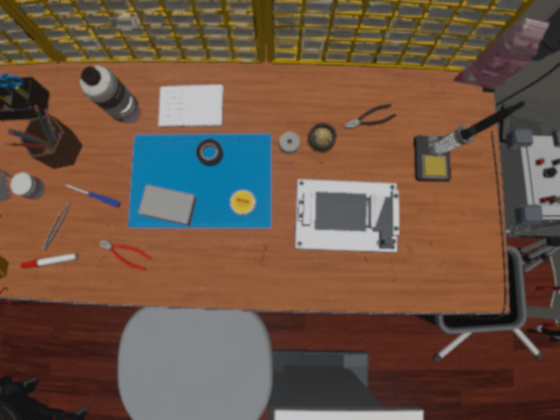

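View pics/side0.png

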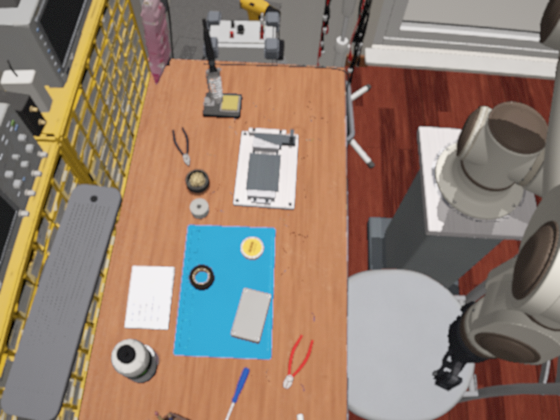

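```bash
cat > h.py <<'E'
import numpy as np, cv2
from workcell import bot
def K(n):
    c=bot.camera_info(n); f=210/np.tan(np.radians(c["fovy"]/2))
    return c,np.array([[f,0,c["cx"]],[0,f,c["cy"]],[0,0,1]]),np.array([c["k1"],0,0,0.])
def px2w(n,p,z):
    c,k,d=K(n); s=cv2.undistortPoints(np.float64(p).reshape(-1,1,2),k,d).reshape(-1,2)
    r=np.c_[s,np.ones(len(s))]@c["R"]; o=-c["R"].T@c["t"]
    return o+r*((np.reshape(z,(-1,1))-o[2])/r[:,2:])
def w2px(n,X):
    c,k,d=K(n); return cv2.projectPoints(np.float64(X).reshape(-1,1,3),cv2.Rodrigues(c["R"])[0],c["t"],k,d)[0].reshape(-1,2)
E
python3 - <<'E'
from h import *
for n,(r1,r2),bx in(("top",((125,175,178,230),(285,170,410,260)),None),("side",((222,280,280,350),(225,120,305,215)),None)):
    im=cv2.imread(f"pics/{n}0.png")
    hsv=cv2.cvtColor(im,cv2.COLOR_BGR2HSV)
    for tag,(x0,y0,x1,y1),z in(("box",(r1[0],r1[1],(200 if n=="top" else r1[2]),r1[3]),.033),("vise",r2,.012)):
        h=hsv[y0:y1,x0:x1]
        m=((h[...,1]<70)&(h[...,2]>(90 if tag=="box" else 150))).astype(np.uint8)
        m=cv2.morphologyEx(m,cv2.MORPH_OPEN,np.ones((3,3)))
        c=max(cv2.findContours(m,0,1)[0],key=cv2.contourArea)[:,0]+[x0,y0]
        w=px2w(n,c,z)[:,:2]
        rr=cv2.minAreaRect(np.float32(w*1000)); print(n,tag,rr,"px",cv2.boundingRect(c))
    x0,y0,x1,y1=(285,170,410,260) if n=="top" else (225,115,310,220)
    v=im[y0:y1,x0:x1]; v2=im[175:235,125:275] if n=="top" else im[220:360,170:280]
    a=cv2.resize(v,None,fx=4,fy=4,interpolation=cv2.INTER_CUBIC)
    cv2.imwrite(f"pics/{n}_v.png",a)
E
```

```text
top box ((575.3798828125, 403.70465087890625), (111.98297119140625, 66.32669067382812), 79.25230407714844) px (139, 185, 56, 39)
top vise ((566.3995361328125, 11.858848571777344), (223.36117553710938, 154.7445526123047), 89.19279479980469) px (295, 179, 103, 73)
side box ((576.8116455078125, 406.0966796875), (114.23436737060547, 66.90890502929688), 79.35768127441406) px (231, 288, 40, 55)
side vise ((567.0448608398438, 8.214828491210938), (240.5065460205078, 157.8489990234375), 89.21746826171875) px (233, 127, 66, 82)
```

View pics/top_v.png

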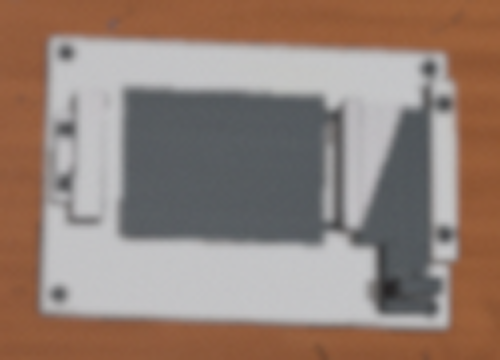

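```bash
cat >> h.py <<'E'
def vw(V,P):
    x,y,a=V; c,s=np.cos(a),np.sin(a); P=np.atleast_2d(np.float64(P))
    return np.c_[x+c*P[:,0]-s*P[:,1],y+s*P[:,0]+c*P[:,1],P[:,2]]
E
python3 - <<'E'
from h import *
from scipy.optimize import least_squares
im=cv2.imread("pics/top0.png"); g=cv2.cvtColor(im,cv2.COLOR_BGR2GRAY).astype(float)
sat=cv2.cvtColor(im,cv2.COLOR_BGR2HSV)[...,1].astype(float)
# subpixel plate edges: saturation step crossing
def edge(img,a,b,thr):
    t=np.linspace(0,1,200); p=a+(b-a)*t[:,None]
    v=cv2.remap(img.astype(np.float32),p[:,0].astype(np.float32)[None],p[:,1].astype(np.float32)[None],1)[0]
    lo,hi=v[:20].mean(),v[-20:].mean(); i=np.argmax((v-(lo+hi)/2)*np.sign(hi-lo)>0); return p[i]
V0=np.array([.5741,.0257,np.radians(-.81)])
E=[]
for axis,val,rng in((0,-.085,np.linspace(-.11,.09,15)),(0,.07,np.linspace(-.11,.09,15)),(1,.098,np.r_[np.linspace(-.08,-.05,6),np.linspace(.05,.065,4)]),(1,-.126,np.linspace(-.08,-.065,4))):
    for r in rng:
        pt=lambda o:[val+o,r,.012] if axis==0 else [r,val+o,.012]
        s=np.sign(val)*.010
        a,b=w2px("top",vw(V0,[pt(s),pt(-s)])); e=edge(sat,a,b,0)
        E.append((axis,val,px2w("top",e,.012)[0,:2]))
def res(V):
    c,s=np.cos(V[2]),np.sin(V[2]); out=[]
    for ax,val,w in E:
        d=w-V[:2]; l=(c*d[0]+s*d[1],-s*d[0]+c*d[1]); out.append(l[ax]-val)
    return np.array(out)
f=least_squares(res,V0,loss="soft_l1",f_scale=.001); V=f.x
r=res(V)*1e3; print("V",V[:2],np.degrees(V[2]),"res",r.round(1))
np.save("V.npy",V)
crop=lambda P:((w2px("top",vw(V,P))-[285,170])*4).round(0).tolist()
print("bar top edge",crop([[-.035,-.0615,.036],[.035,-.0615,.036],[-.035,-.0615,.014],[.035,-.0615,.014]]))
print("stop 58.5/68.5 top",crop([[0,.0585,.036],[0,.0685,.036],[0,.0585,.014],[0,.0685,.014]]))
print("tab0 / tab7",crop([[-.07,-.097,.06],[-.063,-.097,.06]]))
for x in(-.02,0.,.02):
    q=w2px("top",vw(V,[[x,.085,.03],[x,.035,.03]])); n=60
    p=q[0]+(q[1]-q[0])*np.linspace(0,1,n)[:,None]
    v=cv2.remap(g.astype(np.float32),p[:,0].astype(np.float32)[None],p[:,1].astype(np.float32)[None],1)[0]
    print(x,[int(k) for k in v])
E
```

```text
V [0.57332494 0.02674143] -0.7219229725874355 res [-1.3 -1.4 -0.6 -0.6 -1.  -0.9 -0.8 -0.6 -0.8 -1.  -0.5 -0.6 -1.  -0.7
 -0.2  0.7  0.7  0.8  0.6  0.7  0.6  0.8  0.8  0.8  0.7  0.9  1.   0.4
  0.8  1.1  0.2  0.5  0.5  0.6  0.5  0.5  0.1  0.2  0.3 -0.2 -1.1 -1.3
 -1.3 -1.5]
bar top edge [[340.0, 227.0], [340.0, 98.0], [331.0, 232.0], [331.0, 106.0]]
stop 58.5/68.5 top [[117.0, 153.0], [98.0, 153.0], [113.0, 160.0], [95.0, 160.0]]
tab0 / tab7 [[418.0, 290.0], [418.0, 277.0]]
-0.02 [137, 138, 142, 151, 161, 169, 178, 185, 189, 193, 194, 195, 196, 196, 196, 195, 195, 194, 193, 191, 188, 185, 183, 184, 185, 188, 190, 192, 192, 192, 188, 181, 175, 162, 149, 136, 123, 109, 104, 97, 94, 93, 92, 92, 92, 92, 92, 92, 91, 91, 91, 92, 92, 92, 92, 92, 91, 91, 91, 91]
0.0 [186, 182, 177, 172, 171, 174, 176, 181, 186, 189, 191, 193, 194, 195, 195, 195, 195, 194, 193, 192, 190, 188, 189, 189, 190, 191, 192, 193, 193, 193, 188, 183, 173, 159, 145, 132, 117, 108, 101, 94, 93, 91, 91, 91, 91, 91, 91, 90, 90, 90, 90, 90, 90, 90, 90, 91, 91, 92, 91, 91]
0.02 [151, 149, 147, 148, 156, 164, 172, 180, 187, 189, 192, 193, 194, 194, 194, 194, 194, 193, 193, 192, 191, 191, 191, 191, 192, 193, 193, 193, 193, 190, 186, 180, 168, 156, 143, 128, 115, 106, 98, 94, 92, 90, 90, 90, 90, 90, 90, 90, 90, 90, 90, 90, 90, 90, 90, 90, 90, 90, 90, 90]
```

View pics/side_v.png

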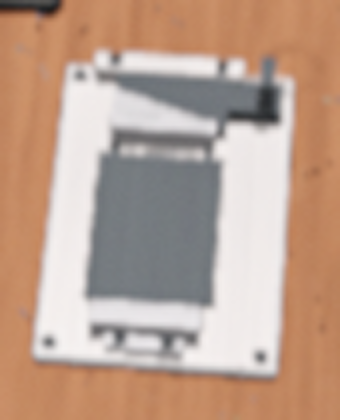

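Call:
play_rows([
  {"slide": [0,0,0],"angular": [0,0,8.58],"claw": 1},
  {"slide": [0,0,0],"angular": [0,0,8.58],"claw": 1},
  {"slide": [0,0,0],"angular": [0,0,8.58],"claw": 1},
  {"slide": [0,0,0],"angular": [0,0,8.58],"claw": 1},
  {"slide": [0,0,0],"angular": [0,0,8.58],"claw": 1},
  {"slide": [0,0,0],"angular": [0,0,8.58],"claw": 1},
  {"slide": [0,0,0],"angular": [0,0,8.58],"claw": 1},
  {"slide": [0,0,0],"angular": [0,0,8.58],"claw": 1},
])

```text
time: 0.9
ee_pos: [0.2191, 0.5043, 0.2499]
tcp_rot: [-180.0, 0.0, 87.5]
wrist_force: [0.6, -0.2, 0.2]
opening: 0.0855
grasp_force: 0.0
```

Call:
play_rows([
  {"slide": [0,0,0],"angular": [0,0,8.58],"claw": 1},
  {"slide": [-5,45,16],"angular": [0,0,0],"claw": 1},
  {"slide": [-5,45,16],"angular": [0,0,0],"claw": 1},
  {"slide": [-5,45,16],"angular": [0,0,0],"claw": 1},
  {"slide": [-5,45,16],"angular": [0,0,0],"claw": 1},
  {"slide": [-5,45,16],"angular": [0,0,0],"claw": 1},
  {"slide": [-5,45,16],"angular": [0,0,0],"claw": 1},
  {"slide": [-2,45,16],"angular": [0,0,0],"claw": 1},
])

```text
time: 1.7
ee_pos: [0.5243, 0.4134, 0.1373]
tcp_rot: [-180.0, 0.0, 79.3]
wrist_force: [-0.7, 1.2, 0.0]
opening: 0.0852
grasp_force: 0.0
```

Call:
play_rows([
  {"slide": [0,45,10],"angular": [0,0,0],"claw": 1},
  {"slide": [0,0,0],"angular": [0,0,0],"claw": 1},
  {"slide": [0,0,0],"angular": [0,0,0],"claw": 1},
  {"slide": [0,0,0],"angular": [0,0,0],"claw": 1},
])

```text
time: 2.1
ee_pos: [0.5662, 0.4065, 0.1286]
tcp_rot: [-180.0, -0.0, 79.3]
wrist_force: [0.1, 0.4, 0.4]
opening: 0.085
grasp_force: 0.0
```

Call:
play_rows([
  {"slide": [-1,9.6,20],"angular": [0,0,0],"claw": 1},
  {"slide": [0,0,30],"angular": [0,0,0],"claw": 1},
  {"slide": [0,0,14],"angular": [0,0,0],"claw": 1},
  {"slide": [0,0,10],"angular": [0,0,0],"claw": 1},
  {"slide": [0,0,10],"angular": [0,0,0],"claw": 1},
  {"slide": [0,0,8],"angular": [0,0,0],"claw": 1},
])

```text
time: 2.7
ee_pos: [0.5761, 0.4039, 0.0367]
tcp_rot: [180.0, -0.0, 79.3]
wrist_force: [0.4, 0.0, -0.0]
opening: 0.0856
grasp_force: 0.0
```

Call:
play_rows([
  {"slide": [0,0,8],"angular": [0,0,0],"claw": 1},
  {"slide": [0,0,4],"angular": [0,0,0],"claw": 1},
  {"slide": [0,0,0],"angular": [0,0,0],"claw": 1},
])

```text
time: 3.0
ee_pos: [0.576, 0.4033, 0.0237]
tcp_rot: [-180.0, 0.0, 79.3]
wrist_force: [-0.2, -0.0, 1.4]
opening: 0.0853
grasp_force: 0.0
```

Call:
play_rows([
  {"slide": [0,0,0],"angular": [0,0,0],"claw": 0.4},
  {"slide": [0,0,0],"angular": [0,0,0],"claw": 0.3},
  {"slide": [0,0,0],"angular": [0,0,0],"claw": 0.2},
  {"slide": [0,0,0],"angular": [0,0,0],"claw": 0.2},
  {"slide": [0,0,0],"angular": [0,0,0],"claw": 0.2},
  {"slide": [0,0,0],"angular": [0,0,0],"claw": 0.2},
], squeeze=40)

```text
time: 3.6
ee_pos: [0.5765, 0.4036, 0.025]
tcp_rot: [179.9, -0.0, 79.3]
wrist_force: [0.4, 0.3, 5.2]
opening: 0.0651
grasp_force: 47.2
```

Call:
play_rows([
  {"slide": [0,0,-10],"angular": [0,0,0],"claw": 0.2},
  {"slide": [0,0,-25],"angular": [0,0,0],"claw": 0.2},
  {"slide": [0,0,-40],"angular": [0,0,0],"claw": 0.2},
  {"slide": [0,0,0],"angular": [0,0,0],"claw": 0.2},
  {"slide": [0,0,0],"angular": [0,0,0],"claw": 0.2},
])

```text
time: 4.1
ee_pos: [0.5764, 0.4037, 0.1001]
tcp_rot: [179.9, -0.1, 79.3]
wrist_force: [-0.4, -0.3, -3.9]
opening: 0.0654
grasp_force: 46.3
```

```bash
python3 - <<'E'
from h import *
a=bot.camera("side");b=bot.camera("top")
o=np.vstack([cv2.resize(a[225:365,170:330],(640,560)[:2]),]); 
o=np.hstack([cv2.resize(a[240:360,190:290],(360,432)),cv2.resize(b[160:260,120:220],(432,432))])
cv2.imwrite("pics/lift.png",o[:,:,::-1])
E
```

```text
(no output)
```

View pics/lift.png

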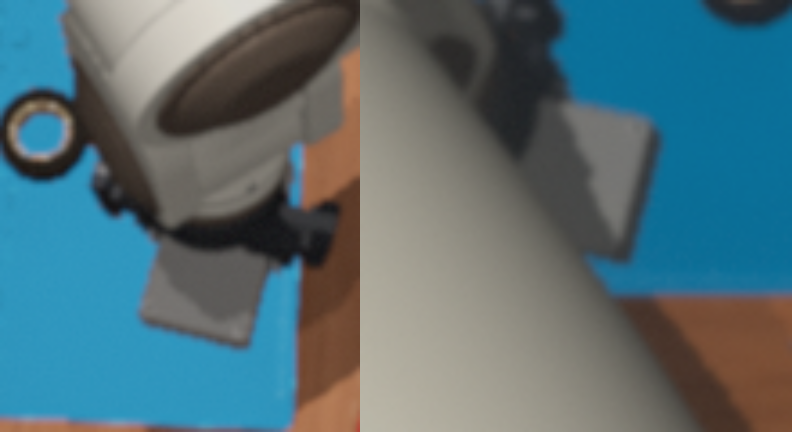

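Call:
play_rows([
  {"slide": [0,0,0],"angular": [0,0,-5],"claw": 0.2},
  {"slide": [0,0,0],"angular": [0,0,-5],"claw": 0.2},
  {"slide": [-20,1.6,0],"angular": [0,0,0],"claw": 0.2},
  {"slide": [-40,0,0],"angular": [0,0,0],"claw": 0.2},
  {"slide": [-40,0,0],"angular": [0,0,0],"claw": 0.2},
  {"slide": [-40,0,0],"angular": [0,0,0],"claw": 0.2},
  {"slide": [-40,0,0],"angular": [0,0,0],"claw": 0.2},
  {"slide": [-40,0,0],"angular": [0,0,0],"claw": 0.2},
])

```text
time: 5.0
ee_pos: [0.5739, 0.1816, 0.0974]
tcp_rot: [-179.8, 0.1, 89.3]
wrist_force: [0.8, -0.3, -2.1]
opening: 0.0655
grasp_force: 46.1
```

Call:
play_rows([
  {"slide": [-40,0,0],"angular": [0,0,0],"claw": 0.2},
  {"slide": [-40,0,0],"angular": [0,0,0],"claw": 0.2},
  {"slide": [-34,0,0],"angular": [0,0,0],"claw": 0.2},
  {"slide": [-25,0,0],"angular": [0,0,0],"claw": 0.2},
  {"slide": [-15,0,0],"angular": [0,0,0],"claw": 0.2},
  {"slide": [0,0,0],"angular": [0,0,0],"claw": 0.2},
  {"slide": [0,0,0],"angular": [0,0,0],"claw": 0.2},
])

```text
time: 5.7
ee_pos: [0.5729, 0.0298, 0.0986]
tcp_rot: [-179.9, -0.0, 89.3]
wrist_force: [0.9, 1.0, -3.1]
opening: 0.0654
grasp_force: 46.2
```

```bash
python3 - <<'E'
from h import *
a=bot.camera("side");b=bot.camera("top")
o=np.hstack([cv2.resize(a[110:230,210:320],(396,432)),cv2.resize(b[165:270,290:395],(400,432))])
cv2.imwrite("pics/over.png",o[:,:,::-1])
V=np.load("V.npy")
print(bot.get_obs()["ee_pos"],w2px("top",vw(V,[[.033,.059,.108],[-.033,.059,.108],[.033,-.053,.108],[-.033,-.053,.108]])))
E
```

```text
[0.57310819 0.03044537 0.09890132] [[317.58173157 185.44467396]
 [316.85477903 218.48243788]
 [373.81514991 187.72399036]
 [373.89466565 220.626891  ]]
```

View pics/over.png

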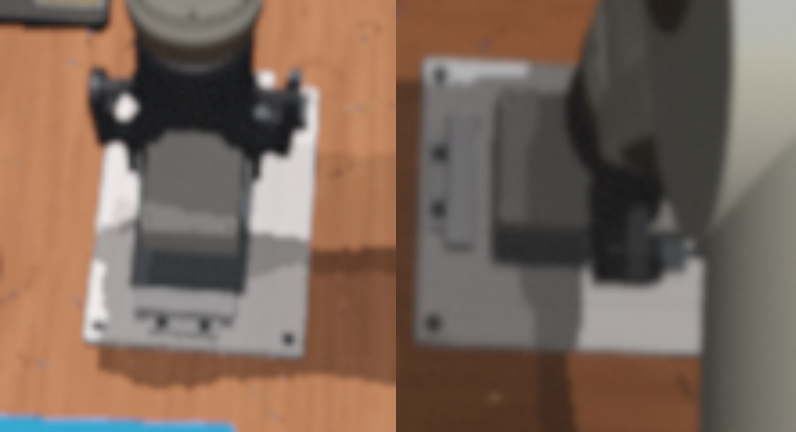

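Call:
play_rows([
  {"slide": [0,1,20],"angular": [0,0,0],"claw": 0.2},
  {"slide": [0,0,20],"angular": [0,0,0],"claw": 0.2},
  {"slide": [0,0,12],"angular": [0,0,0],"claw": 0.2},
  {"slide": [0,0,6],"angular": [0,0,0],"claw": 0.2},
  {"slide": [0,0,2],"angular": [0,0,0],"claw": 0.2},
  {"slide": [0,0,0],"angular": [0,0,0],"claw": 0.2},
])

```text
time: 6.4
ee_pos: [0.5744, 0.0296, 0.0397]
tcp_rot: [180.0, -0.0, 89.3]
wrist_force: [0.1, 1.0, -3.1]
opening: 0.0654
grasp_force: 46.0
```

Call:
play_rows([
  {"slide": [0,0,1],"angular": [0,0,0],"claw": 0.2},
  {"slide": [0,0,1],"angular": [0,0,0],"claw": 0.2},
  {"slide": [0,0,0],"angular": [0,0,0],"claw": 0.2},
])

```text
time: 6.7
ee_pos: [0.5744, 0.0293, 0.0376]
tcp_rot: [180.0, 0.0, 89.3]
wrist_force: [-0.7, -0.7, -1.5]
opening: 0.0651
grasp_force: 46.0
```

Call:
play_rows([
  {"slide": [0,0,1],"angular": [0,0,0],"claw": 0.2},
  {"slide": [0,0,0],"angular": [0,0,0],"claw": 0.2},
])

```text
time: 6.9
ee_pos: [0.5742, 0.0294, 0.0362]
tcp_rot: [-180.0, 0.0, 89.3]
wrist_force: [0.3, -0.1, -3.1]
opening: 0.0653
grasp_force: 46.0
```

Call:
play_rows([
  {"slide": [0,0,0.7],"angular": [0,0,0],"claw": 0.2},
  {"slide": [0,0,0],"angular": [0,0,0],"claw": 0.2},
])

```text
time: 7.1
ee_pos: [0.5743, 0.0294, 0.0361]
tcp_rot: [180.0, -0.0, 89.3]
wrist_force: [-2.4, -1.0, 2.9]
opening: 0.0649
grasp_force: 46.7
```

Call:
play_rows([
  {"slide": [0,0,0],"angular": [0,0,0],"claw": 0.6},
  {"slide": [0,0,0],"angular": [0,0,0],"claw": 0.8},
  {"slide": [0,0,0],"angular": [0,0,0],"claw": 0.9},
  {"slide": [0,0,0],"angular": [0,0,0],"claw": 0.9},
  {"slide": [0,0,-20],"angular": [0,0,0],"claw": 0.9},
  {"slide": [0,0,-40],"angular": [0,0,0],"claw": 0.9},
  {"slide": [0,0,-40],"angular": [0,0,0],"claw": 0.9},
  {"slide": [0,0,0],"angular": [0,0,0],"claw": 0.9},
])

```text
time: 7.9
ee_pos: [0.5766, 0.0295, 0.1417]
tcp_rot: [179.5, -0.0, 89.3]
wrist_force: [0.9, -0.4, 0.3]
opening: 0.0812
grasp_force: 0.0
```

Call:
play_rows([
  {"slide": [-20,-30,0],"angular": [0,0,0],"claw": -1},
  {"slide": [-26,-40,0],"angular": [0,0,0],"claw": -1},
  {"slide": [-26,-32,0],"angular": [0,0,0],"claw": -1},
  {"slide": [-26,0,0],"angular": [0,0,0],"claw": -1},
  {"slide": [0,0,0],"angular": [0,0,0],"claw": -1},
  {"slide": [0,0,0],"angular": [0,0,0],"claw": -1},
])

```text
time: 8.5
ee_pos: [0.471, -0.0677, 0.1355]
tcp_rot: [180.0, -0.0, 89.2]
wrist_force: [0.2, 0.3, -1.1]
opening: -0.0002
grasp_force: 0.0
```

```bash
python3 - <<'E'
from h import *
a=bot.camera("side");b=bot.camera("top")
o=np.hstack([cv2.resize(a[110:230,210:320],(396,432)),cv2.resize(b[165:270,290:395],(400,432))])
cv2.imwrite("pics/placed.png",o[:,:,::-1]); cv2.imwrite("pics/placed_side.png",a[:,:,::-1])
E
```

```text
(no output)
```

View pics/placed.png

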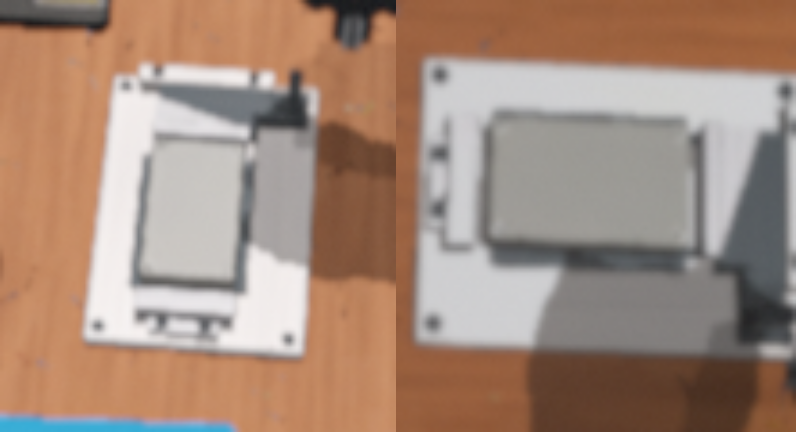

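Call:
play_rows([
  {"slide": [-1.5,0,20],"angular": [0,0,0],"claw": -1},
  {"slide": [0,0,30],"angular": [0,0,0],"claw": -1},
  {"slide": [0,0,20],"angular": [0,0,0],"claw": -1},
  {"slide": [0,0,8],"angular": [0,0,0],"claw": -1},
  {"slide": [0,0,0],"angular": [0,0,0],"claw": -1},
])

```text
time: 9.1
ee_pos: [0.4706, -0.0682, 0.0566]
tcp_rot: [-179.9, -0.0, 89.4]
wrist_force: [-0.3, 0.4, 0.6]
opening: 0.0003
grasp_force: 0.0
```

Call:
play_rows([
  {"slide": [0,3,0],"angular": [0,0,0],"claw": -1},
  {"slide": [0,3,0],"angular": [0,0,0],"claw": -1},
  {"slide": [0,3,0],"angular": [0,0,0],"claw": -1},
  {"slide": [0,3,0],"angular": [0,0,0],"claw": -1},
  {"slide": [0,3,0],"angular": [0,0,0],"claw": -1},
])

```text
time: 9.6
ee_pos: [0.4865, -0.0691, 0.0579]
tcp_rot: [180.0, 0.0, 89.3]
wrist_force: [0.1, -0.5, 0.0]
opening: 0.0003
grasp_force: 0.0
```

Call:
play_rows([
  {"slide": [0,3,0],"angular": [0,0,0],"claw": -1},
  {"slide": [0,3,0],"angular": [0,0,0],"claw": -1},
  {"slide": [0,3,0],"angular": [0,0,0],"claw": -1},
  {"slide": [0,3,0],"angular": [0,0,0],"claw": -1},
])

```text
time: 10.0
ee_pos: [0.498, -0.0692, 0.0576]
tcp_rot: [-180.0, 0.0, 89.3]
wrist_force: [-3.8, 0.0, 1.7]
opening: 0.0
grasp_force: 1.5
```

Call:
play_rows([
  {"slide": [0,3,0],"angular": [0,0,0],"claw": -1},
  {"slide": [0,3,0],"angular": [0,0,0],"claw": -1},
  {"slide": [0,3,0],"angular": [0,0,0],"claw": -1},
  {"slide": [0,3,0],"angular": [0,0,0],"claw": -1},
])

```text
time: 10.4
ee_pos: [0.5102, -0.0694, 0.0576]
tcp_rot: [-180.0, 0.0, 89.3]
wrist_force: [-3.1, -1.1, 1.8]
opening: 0.0001
grasp_force: 1.6
```

Call:
play_rows([
  {"slide": [0,2,0],"angular": [0,0,0],"claw": -1},
  {"slide": [0,2,0],"angular": [0,0,0],"claw": -1},
  {"slide": [0,2,0],"angular": [0,0,0],"claw": -1},
])

```text
time: 10.7
ee_pos: [0.5161, -0.0694, 0.0576]
tcp_rot: [-180.0, 0.0, 89.3]
wrist_force: [-3.5, -0.8, 2.2]
opening: -0.0001
grasp_force: 1.6
```

Call:
play_rows([
  {"slide": [0,2,0],"angular": [0,0,0],"claw": -1},
  {"slide": [0,2,0],"angular": [0,0,0],"claw": -1},
])

```text
time: 10.9
ee_pos: [0.5201, -0.0695, 0.0576]
tcp_rot: [-180.0, 0.0, 89.3]
wrist_force: [-3.1, -1.0, 2.4]
opening: 0.0001
grasp_force: 1.6
```

Call:
play_rows([
  {"slide": [0,2,0],"angular": [0,0,0],"claw": -1},
  {"slide": [0,2,0],"angular": [0,0,0],"claw": -1},
])

```text
time: 11.1
ee_pos: [0.5239, -0.0695, 0.0575]
tcp_rot: [-180.0, 0.0, 89.3]
wrist_force: [-5.1, -1.8, 2.5]
opening: -0.0001
grasp_force: 2.4
```

Call:
play_rows([
  {"slide": [0,2,0],"angular": [0,0,0],"claw": -1},
  {"slide": [0,1,0],"angular": [0,0,0],"claw": -1},
])

```text
time: 11.3
ee_pos: [0.5271, -0.0696, 0.0576]
tcp_rot: [-180.0, 0.0, 89.3]
wrist_force: [-4.8, -1.9, 3.4]
opening: 0.0002
grasp_force: 2.3
```

Call:
play_rows([
  {"slide": [0,1.5,0],"angular": [0,0,0],"claw": -1},
  {"slide": [0,1,0],"angular": [0,0,0],"claw": -1},
])

```text
time: 11.5
ee_pos: [0.5295, -0.0696, 0.0576]
tcp_rot: [-180.0, 0.0, 89.3]
wrist_force: [-4.1, -1.5, 2.1]
opening: -0.0001
grasp_force: 2.3
```

Force rose to ~4.5 N: the bar is now sliding the box. Continue carefully.

Call:
play_rows([
  {"slide": [0,2,0],"angular": [0,0,0],"claw": -1},
  {"slide": [0,1,0],"angular": [0,0,0],"claw": -1},
])

```text
time: 11.7
ee_pos: [0.5325, -0.0696, 0.0575]
tcp_rot: [-180.0, 0.0, 89.3]
wrist_force: [-4.9, -1.3, 1.5]
opening: 0.0
grasp_force: 2.4
```

Call:
play_rows([
  {"slide": [0,2,0],"angular": [0,0,0],"claw": -1},
  {"slide": [0,1,0],"angular": [0,0,0],"claw": -1},
])

```text
time: 11.9
ee_pos: [0.5356, -0.0697, 0.0576]
tcp_rot: [-180.0, 0.0, 89.3]
wrist_force: [-4.8, -1.5, 3.1]
opening: -0.0
grasp_force: 2.4
```

Call:
play_rows([
  {"slide": [0,2,0],"angular": [0,0,0],"claw": -1},
  {"slide": [0,1,0],"angular": [0,0,0],"claw": -1},
])

```text
time: 12.1
ee_pos: [0.5385, -0.0697, 0.0576]
tcp_rot: [-180.0, 0.0, 89.3]
wrist_force: [-4.5, -3.1, 2.7]
opening: -0.0
grasp_force: 2.4
```

Call:
play_rows([
  {"slide": [0,1,0],"angular": [0,0,0],"claw": -1},
  {"slide": [0,1,0],"angular": [0,0,0],"claw": -1},
])

```text
time: 12.3
ee_pos: [0.5404, -0.0698, 0.0576]
tcp_rot: [-180.0, 0.0, 89.3]
wrist_force: [-7.4, -2.4, 2.6]
opening: 0.0002
grasp_force: 4.0
```

Call:
play_rows([
  {"slide": [0,1,0],"angular": [0,0,0],"claw": -1},
  {"slide": [0,1,0],"angular": [0,0,0],"claw": -1},
])

```text
time: 12.5
ee_pos: [0.5409, -0.0699, 0.0575]
tcp_rot: [-179.8, 0.0, 89.3]
wrist_force: [-15.7, -2.4, 9.0]
opening: 0.0002
grasp_force: 8.2
```

Call:
play_rows([
  {"slide": [0,1,0],"angular": [0,0,0],"claw": -1},
  {"slide": [0,1,0],"angular": [0,0,0],"claw": -1},
])

```text
time: 12.7
ee_pos: [0.5415, -0.0699, 0.0574]
tcp_rot: [-179.6, 0.0, 89.3]
wrist_force: [-24.9, -3.6, 14.9]
opening: -0.0005
grasp_force: 12.5
```

Jammed. The last step peaked at 25 N, more than the 15 to 20 N asked for, because I had queued it before seeing the force. I'm backing off now and won't push again.

Call:
play_rows([
  {"slide": [0,-4,0],"angular": [0,0,0],"claw": -1},
  {"slide": [0,-20,0],"angular": [0,0,0],"claw": -1},
  {"slide": [0,-20,0],"angular": [0,0,0],"claw": -1},
  {"slide": [0,-20,-20],"angular": [0,0,0],"claw": -1},
  {"slide": [0,-30,-40],"angular": [0,0,0],"claw": -1},
  {"slide": [0,-30,-40],"angular": [0,0,0],"claw": -1},
  {"slide": [0,0,0],"angular": [0,0,0],"claw": -1},
  {"slide": [0,0,0],"angular": [0,0,0],"claw": -1},
])

```text
time: 13.5
ee_pos: [0.4215, -0.0682, 0.1589]
tcp_rot: [179.7, 0.0, 89.3]
wrist_force: [0.2, 0.5, -0.4]
opening: 0.0003
grasp_force: 0.0
```

```bash
python3 - <<'E'
from h import *
a=bot.camera("side");b=bot.camera("top")
o=np.hstack([cv2.resize(a[110:230,210:320],(396,432)),cv2.resize(b[165:270,290:395],(400,432))])
cv2.imwrite("pics/final.png",o[:,:,::-1])
V=np.load("V.npy"); q=bot.get_obs(); print(q["time"],q["ee_pos"],q["wrist_force"])
P=[[0,.054+.012,.044],[0,.066-.112,.044],[-.012,-.097,.06]]
for n,off,s in(("side",[210,110],[3.6,3.6]),("top",[290,165],[3.81,4.11])): print(n,(w2px(n,vw(V,P))-off)*s)
E
```

```text
13.6 [ 0.42090027 -0.06806892  0.15674596] [ 0.25435978 -0.97613058 -1.18069432]
side [[185.95856254 282.45479801]
 [198.58321111 145.44734342]
 [220.61592836  75.21277538]]
top [[ 80.08546526 174.79353613]
 [280.74384159 183.12814567]
 [378.79860034 204.8008909 ]]
```

View pics/final.png

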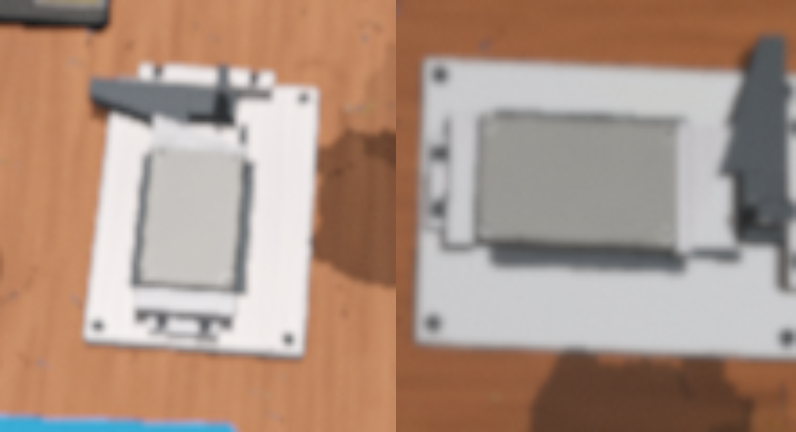

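The box sits flush against the stop and bar, and the wedge has stayed in with the arm clear.

```bash
python3 -c "
from workcell import bot
print(bot.job_done())"
```

```text
the job is handed in; nothing more can be done
None
```

The box is clamped flat and lengthwise in the vise with the wedge jammed and let go, and the job is handed in; the final wedge push peaked at about 25 N, over the 15 to 20 N asked, and I did not check for a dent.

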